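Release the safety tab and open the hold-down bail of a dish carrier

TASK

Unlock the dish carrier so that the dishes can be taken out: gently push the red safety tab along its slot until you feel it come up against its stop, let go of it, then lift the steel hold-down bail by its front bar and swing it over until it rests fully back. Do not ram the tab into its stop and never pull hard on the bail while it is still locked; leave the dish stack in its nest and do not disturb the other things on the bench.

Things in the scene. Friction and masses are not known exactly. Their poses are not given: they have to be found in the camera images.
- carrier: Dish carrier, fixed: aluminium plate 215x170x12 mm (x -120..95, y +-85 in its frame), white nest ring (top z 20), grey lock housing along the front, two hinge posts at the rear (x 70, y +-60, top z 97). Origin on the bench, below the plate; x axis from front (housing) to rear (posts), z up. Yaw varies by +-0.3 rad. Offsets below in mm, carrier frame.
- lock_block: Grey lock housing 80(x)x170(y)x28 mm; origin mid underside, carrier (-75,0,12); flat top at z 40. Hidden inside: the tab's stop and the bolt over the bail's hook. The stop lies 12 to 40 mm from tab y -60, differs each run, can only be felt; the bolt clears only in the last 1.5 mm or so before it. Damaged by over 15 N of the tab on the stop or over 15 N of the hook on the bolt.
- tab: Red safety tab: foot plate 26(x)x24(y)x4 mm with an upright rib 22(x)x10(y), top 24 mm above the origin. Origin: foot of the rib, carrier x -98, z 40; starts at y -60 to -57, slides only toward carrier +y. Friction about 3 N; a weak sprung plunger (1 to 2 N more) is met 4 mm before the stop; at the stop the force rises steeply. Stays where it is left.
- tab_push (a point): Middle of the -y face of the tab's rib (15 mm above the tab's origin), the face to push toward carrier +y. The housing top beside it is free on the -y side.
- bail: Steel U-shaped hold-down bail of 10 mm rod over the dishes: legs at y +-45, front bar 130 mm from the hinge, cross rod with rubber foot, flat hook at y +36 down into the housing. Origin on the hinge axis, carrier (70,0,85). Opens 0 to 1.9 rad about carrier +y: bar up and over to the rear. 150 g, little friction; beyond about 1.7 rad it falls back to its stop, below that it falls shut.
- bail_grip (a point): Grip point on the bail's round front bar (10 mm thick, along carrier y), bail frame (-130,6,0); closed it is 85 mm above the bench, 45 above the housing. Room to pinch it across carrier x: 40 mm on both sides; free bar from y -35 to +25. While locked it lifts only 2 to 3 mm, then stands against the bolt.
- dish_stack: Stack of three pink petri dishes, 61 mm wide, 45 mm high, loose in the nest at carrier (20, 0, 12) mm under the bail; origin at the middle of its underside.
- timer: Bench timer, 66 x 66 x 22 mm, loose; bystander.
- sample_bottle: White bottle with blue cap, 53 mm wide, 118 mm high, loose; bystander.
- amber_bottle: Dark amber bottle with yellow cap, 71 mm wide, 146 mm high, loose; bystander.
- tape: Roll of beige tape lying flat, 104 x 102 x 25 mm, loose; bystander.
- marker: White and teal marker pen lying flat, 137 mm long, 13 mm thick, loose; bystander.
- filter_cup: Clear filter cup with teal band, 66 x 74 x 97 mm, loose; bystander. All bystanders' origins: middle of the underside.
Things that resemble listed ones, but are neither listed nor needed, are in the scene too. Leave any black or yellow look-alike of the dish_stack alone.

How it is judged:
On the way, in this order (a step that is already met when the one before it is completed fails the run):
1. the tab is slid at least 10 mm along its slot while the bail is still down (y of tab in the frame of carrier above -0.05 m and angle between bail's own z axis and vertical below 0.1 rad), for 0.2 s.
2. the bail is lifted past the lock (angle between bail's own z axis and vertical above 0.3 rad), for 0.1 s.
At the end, for the whole second after the job is handed in: The bail rests fully back (turned more than 1.75 rad from closed) and still, the tab stays pushed (at least 10 mm along), and the dish stack stands upright in its nest (angle between bail's own z axis and vertical above 1.75 rad and angular speed of bail below 0.05 rad/s and y of tab in the frame of carrier above -0.05 m and horizontal distance between dish_stack and carrier below 0.027 m and angle between dish_stack's own z axis and vertical below 0.1 rad); the robot touches nothing.
It fails at once if the tab is rammed into its stop (over 15 N) (contact force between tab and lock_block above 15 N).
It fails at once if the bail is pulled hard against the bolt (over 15 N) (contact force between bail and lock_block above 15 N).
It fails at once if the dish stack is moved by more than 12 mm (distance of dish_stack from where it was at the start of the episode above 0.012 m).
It fails at once if a bystander is moved by more than 25 mm (distance of any of timer, sample_bottle, amber_bottle, tape, marker, filter_cup from where it was at the start of the episode above 0.025 m).
It also fails if it takes over 56 s, if anything falls off the work surface, if the arm or the gripper's body presses on something with over 40 N, if the wrist force passes 120 N, or if a joint passes its speed limit or range.

ROBOT

A 6-joint arm with a two-finger parallel gripper is mounted at the origin on a cart in front of the work surface, level with it; the furniture and walls round the work are solid. World frame = base frame: x ahead of the robot, y to its left, z up, the work surface at z = 0. Lengths are in m, angles in rad, forces in N, time in s.
With the tool pointing down it reaches from about 0.325 to 0.9 m from the base axis. Payload 6.1 kg.
Tool frame: the origin (TCP) lies midway between the tips of the shut fingers; the grasp point (between the pads) lies 19 mm behind it; z points along the fingers, y is the line along which they close (so a half turn about z gives the same grasp; the last joint's range is limited). The gripper opens to 87 mm and grips with 3 to 60 N. Pads are 19 mm wide; open, the fingers measure 117 mm over their backs; the gripper's body (75 mm by 190 mm) begins 51 mm behind the grasp point.
Start: joints at [-1.453, 0.22, 1.526, -0, 1.395, -0.126], TCP at [0.151, -0.607, 0.223] pointing down, gripper open.
Joint ranges: [-2.98, 2.98], [-0.91, 2.08], [0.09, 2.57], [-1.24, 4.39], [0.2, 2.65], [-2.68, 2.68]. Speed limits (rad/s): [2.57, 2.57, 3.01, 3.14, 3.14, 3.14].

INTERFACE

Orientations are given as a unit quaternion [x, y, z, w].
In Python, from station import bot gives the robot as it stands. The module is installed in compiled form; this text tells all that it offers.
- The arm moves only by the shell command python3 -m inch 'ROWS' [OPENING] [FORCE]. ROWS is JSON, a list of rows, each an object with "offset": the shift along the tool's x, y, z in cm, a list of three; "twist": the turn, a rotation vector about the tool's x, y, z in degrees, a list of three. In form: [{"offset": [x, y, z], "twist": [rx, ry, rz]}, ...]. A call has 1 to 12 rows; each row shifts and turns the commanded pose from where the row before left it, along the tool's axes as they then stand; what a row does not reach is not made up. A row lasts 1/10 s, in which the tool goes at most 50 mm and 8.59 degrees, less where a joint would pass 70% of its speed; a pose out of reach is approached as far as the arm can. A call is refused whole if a number of a shift passes 5 or a number of a turn 8.59, either way. A call with a gripper value outside its range is refused whole. OPENING is the closure in counts, from 0 (fully open) to 255 (shut), set as the call begins (- or left out, the last holds). The fingers move at their own pace and stop on an object; FORCE is the grip in N (left out, the last holds). Time passes only in rows, so rows that do not move let the fingers close. It gives the time, the measured TCP pose, the force, the opening and the grip force at its end, in the units of the state.
- bot.state(): the state, without advancing time (a new reading comes with each control period).
- bot.grab_frame(name): name is "side" or "top" or "wrist"; returns the picture (480x640x3 uint8, red, green, blue); there is no depth.
- bot.camera_model(name): a dict with "fx", "fy", "cx", "cy" (pixels), "k1" (the pictures are not rectified: a ray, as slopes to the right and down, at radius r is drawn at 1 + k1 r^2 times it, then the intrinsics apply), "rvec" (rotation vector, rad) and "tvec" (3), from world to camera coordinates, as OpenCV has them; the wrist camera has in their place "tool_from_camera" (4x4, takes a point from camera to tool coordinates, whose origin is the TCP and whose axes are the flange's). Camera axes: x right, y down, z forward; pixel columns grow to the right and rows downward; lengths in m; the calibration is good to about 2 mm. A picture is of the moment at which its call begins: read the wrist's pose just before it. camera_model takes no time and is no camera call.
- bot.sign_off(): hands the job in; it is judged then, once.
The state is a dict: "clock": time; "joint_positions": joint angles; "qvel": joint speeds; "joint_torque": joint torques, N m; "tool_pos": TCP position; "tool_rot": TCP orientation; "force": force on the tool from outside, world axes, zero at the start; "wrist_torque": the same for the moment, N m; "finger_gap": finger opening in m; "gripper_force": force on a finger pad.
Only numpy, scipy, OpenCV 4.12 (cv2) and the standard library are available. Lean on these libraries where they do the work, as an engineer would, in place of code of your own. Each camera call takes 0.05 s, during which the arm holds its last target. There are 200 camera calls.

## Working session

There is one attempt and no reset: what is moved stays moved. The work goes in short steps, Python scripts to look and compute and a shell command to move; the robot and the scene stay as the last step left them, time stands still between calls to the robot, and variables do not carry over. Pictures are saved under pics/ and viewed, at most 10 in all, crops included, and the job is handed in when it is done.

```bash
mkdir -p pics; python3 - <<'E'
from station import bot
import cv2
for n in ("top","side"):
    f=bot.grab_frame(n); cv2.imwrite(f"pics/{n}0.png",f[:,:,::-1]); print(n,bot.camera_model(n))
s=bot.state(); print(s)
E
```

```text
top {'fx': 531.7713586228066, 'fy': 531.7713586228066, 'cx': 315.0545139044755, 'cy': 240.56868991280518, 'k1': -0.13011393774334998, 'rvec': array([ 2.13415418, -2.09492003,  0.21708291]), 'tvec': array([0.0384378 , 0.53160332, 1.36726706])}
side {'fx': 470.9011454448962, 'fy': 470.9011454448962, 'cx': 325.24826392238646, 'cy': 235.1724868116125, 'k1': -0.06520790408993607, 'rvec': array([ 0.16544486, -2.66149486,  1.54551423]), 'tvec': array([0.53260345, 0.08660633, 1.17390154])}
{'clock': 0.1, 'joint_positions': array([-1.45310457e+00,  2.21144222e-01,  1.52751942e+00,  4.43943787e-05,
        1.39466415e+00, -1.26101530e-01]), 'qvel': array([-0.00073059, -0.00269323, -0.0019105 ,  0.00089898,  0.00053289,
        0.0004852 ]), 'joint_torque': array([ 9.87610401e-04, -4.95939445e+01, -3.88522339e+01,  6.99997740e-02,
        5.14164730e-02, -5.48878506e-05]), 'tool_pos': array([ 0.15081019, -0.60595987,  0.22153649]), 'tool_rot': array([ 9.92579900e-01,  1.21591072e-01,  2.54982047e-05, -8.67467415e-04]), 'force': array([ 0.17523046, -0.55841099, -0.27332798]), 'wrist_torque': array([ 0.05680839, -0.00410383, -0.01135328]), 'gripper_force': 0.0, 'finger_gap': 0.0869614128389308}
```

View pics/top0.png

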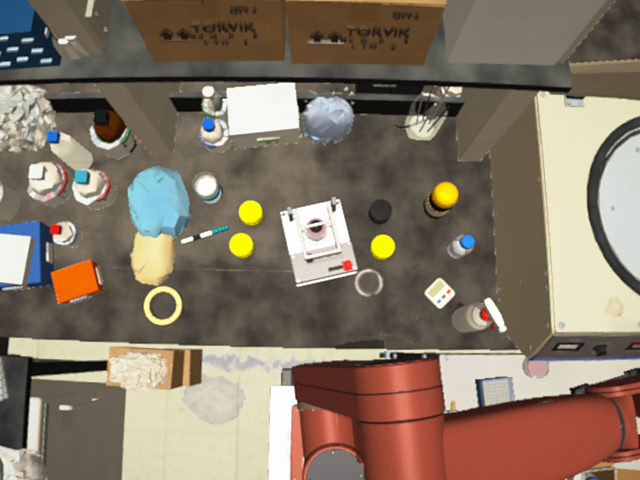

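View pics/side0.png

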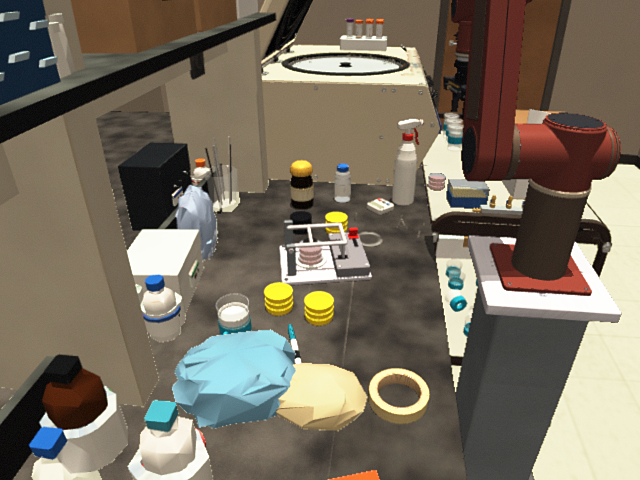

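Top view: the carrier is at about (318,243), with the housing toward the robot and the red tab at (347,266). The pink stack at (316,230) sits under the bail. Other reds are a cap at (68,227) and a spray bottle at (487,316), neither on a carrier. The yellow pucks at (251,212), (241,245) and (383,246) and the black one at (381,212) are look-alikes to leave alone. Next is a close crop.

```bash
cat > h.py <<'E'
import numpy as np, cv2
from scipy.spatial.transform import Rotation as R
from station import bot
def cam(n):
    m=bot.camera_model(n); K=np.array([[m['fx'],0,m['cx']],[0,m['fy'],m['cy']],[0,0,1]]); D=np.array([m['k1'],0,0,0.])
    if 'rvec' in m: Rc=R.from_rotvec(m['rvec']).as_matrix(); t=np.array(m['tvec'])
    else:
        s=bot.state(); T=np.eye(4); T[:3,:3]=R.from_quat(s['tool_rot']).as_matrix(); T[:3,3]=s['tool_pos']
        W=np.linalg.inv(T@np.array(m['tool_from_camera'])); Rc=W[:3,:3]; t=W[:3,3]
    return K,D,Rc,t
def back(c,px,z):
    K,D,Rc,t=c; u=cv2.undistortPoints(np.array([[px]],float),K,D)[0,0]
    d=Rc.T@np.array([u[0],u[1],1]); o=-Rc.T@t; return o+d*(z-o[2])/d[2]
def proj(c,P):
    K,D,Rc,t=c; return cv2.projectPoints(np.atleast_2d(np.array(P,float)),cv2.Rodrigues(Rc)[0],t,K,D)[0][:,0]
def carrier(p,P):  # pose x,y,yaw ; P in mm carrier frame
    P=np.atleast_2d(P)/1000.; c,s=np.cos(p[2]),np.sin(p[2])
    return np.c_[p[0]+c*P[:,0]-s*P[:,1], p[1]+s*P[:,0]+c*P[:,1], P[:,2]]
E
python3 - <<'E'
import cv2
a=cv2.imread('pics/top0.png')[185:295,265:405]; cv2.imwrite('pics/topc.png',cv2.resize(a,None,fx=5,fy=5,interpolation=cv2.INTER_CUBIC))
E
```

```text
(no output)
```

View pics/topc.png

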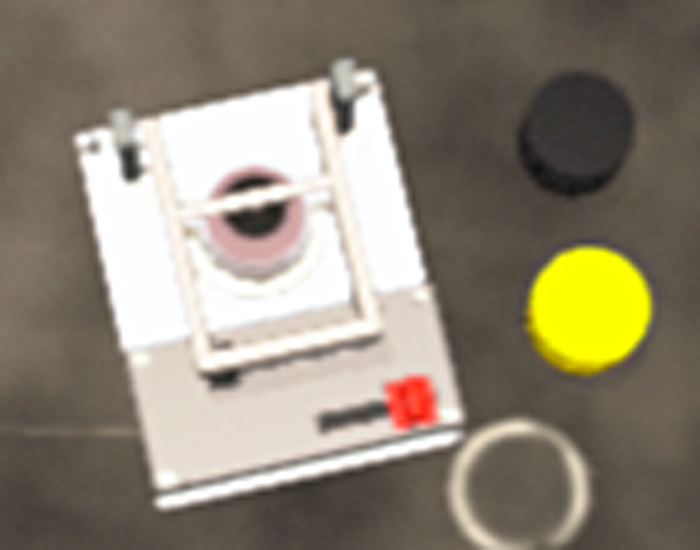

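Crop: the plate corners are at (78,133), (373,72), (158,503) and (463,437). The bail bar runs (203,362)–(378,328), and the red tab is at (411,402) with its slot running left (carrier +y).

```bash
python3 - <<'E'
from h import *
from scipy.optimize import least_squares
c=cam('top')
f=lambda X,Y:((X+.5)/5-.5+265,(Y+.5)/5-.5+185)
P=[((95,85,12),(78,133)),((95,-85,12),(373,72)),((-120,85,12),(158,503)),((-120,-85,12),(463,437)),((-35,85,40),(125,350)),((-35,-85,40),(428,285)),((-60,45,85),(203,362)),((-60,-45,85),(376,330))]
A=np.array([p[0] for p in P]);B=np.array([f(*p[1]) for p in P])
r=least_squares(lambda p:(proj(c,carrier(p,A))-B).ravel(),[.55,0,0.])
print(r.x, np.round(r.fun.reshape(-1,2),2))
p=r.x; w=back(c,f(411,402),.058); e=w[:2]-p[:2]; co,s=np.cos(p[2]),np.sin(p[2])
print('tab carrier',co*e[0]+s*e[1],-s*e[0]+co*e[1],w)
print('push pt',carrier(p,[-98,-65,55]),'grip',carrier(p,[-60,6,85]),'pivot',carrier(p,[70,6,85]))
s=bot.state();print(R.from_quat(s['tool_rot']).as_matrix().round(3)); print(bot.camera_model('wrist'))
E
```

```text
[0.54874089 0.04253809 0.23471601] [[-0.1  -0.03]
 [ 0.32 -0.39]
 [-0.08  1.03]
 [-0.02  0.89]
 [-0.4  -0.36]
 [ 0.59 -0.63]
 [ 0.27  0.18]
 [-0.57 -0.71]]
tab carrier -0.09924191276789034 -0.05785728553017042 [ 0.46567583 -0.03681314  0.058     ]
push pt [[ 0.46854485 -0.04347118  0.055     ]] grip [[0.48899066 0.03441957 0.085     ]] pivot [[0.61542612 0.06465325 0.085     ]]
[[ 0.97   0.241 -0.   ]
 [ 0.241 -0.97   0.002]
 [ 0.    -0.002 -1.   ]]
{'fx': 432.4641815880292, 'fy': 432.4641815880292, 'cx': 314.7139461883166, 'cy': 237.33548844096723, 'k1': 0.01293198061366585, 'tool_from_camera': array([[ 1.70376086e-04, -9.51889831e-01, -3.06440404e-01,
         8.46704987e-02],
       [ 9.99999258e-01, -2.07484805e-04,  1.20048998e-03,
        -5.31045168e-05],
       [-1.20631594e-03, -3.06440381e-01,  9.51889089e-01,
        -1.62413526e-01],
       [ 0.00000000e+00,  0.00000000e+00,  0.00000000e+00,
         1.00000000e+00]])}
```

```bash
cat >> h.py <<'E'
POSE=np.array([0.5487,0.0425,0.2347])
def delta(P):  # carrier mm target -> tool-axis cm, and where TCP is in carrier mm
    s=bot.state(); T=R.from_quat(s['tool_rot']).as_matrix(); g=carrier(POSE,P)[0]
    e=s['tool_pos'][:2]-POSE[:2]; c,n=np.cos(POSE[2]),np.sin(POSE[2])
    print('t',round(s['clock'],2),'tcp carrier mm',np.round(1000*np.array([c*e[0]+n*e[1],-n*e[0]+c*e[1],s['tool_pos'][2]]),1),'delta cm',np.round(100*T.T@(g-s['tool_pos']),2), 'yaw x',np.round(np.degrees(np.arctan2(T[1,0],T[0,0])-POSE[2]),2),'F tool',np.round(T.T@s['force'],2),'gap',round(s['finger_gap'],4),'pad',round(s['gripper_force'],2))
E
python3 - <<'E'
from h import *
c=cam('top')
for n,p,z in(('spray foot',(462,322),.05),('spray head',(495,318),.2),('timer',(438,292),.02),('bottle',(461,246),.1)): print(n,back(c,p,z).round(3))
delta([-98,-95,220])
E
```

```text
spray foot [ 0.32  -0.343  0.05 ]
spray head [ 0.322 -0.381  0.2  ]
timer [ 0.402 -0.287  0.02 ]
bottle [ 0.514 -0.333  0.1  ]
t 0.1 tcp carrier mm [-537.8 -538.2  221.5] delta cm [ 44.38 -43.91   0.24] yaw x 0.52 F tool [0.04 0.58 0.27] gap 0.087 pad 0.0
```

```bash
python3 -m inch '[{"offset":[0,0,-4.5],"twist":[0,0,0]},{"offset":[0,0,-4.5],"twist":[0,0,0]},{"offset":[0,0,-4.5],"twist":[0,0,0]},{"offset":[0,0,-4.5],"twist":[0,0,0]},{"offset":[0,0,-4.5],"twist":[0,0,0]},{"offset":[2,-2,0],"twist":[0,0,0]},{"offset":[3,-3,0],"twist":[0,0,0]},{"offset":[3,-3,0],"twist":[0,0,0]},{"offset":[3,-3,0],"twist":[0,0,0]},{"offset":[3,-3,0],"twist":[0,0,0]},{"offset":[3,-3,0],"twist":[0,0,0]},{"offset":[3,-3,0],"twist":[0,0,0]}]' 255 20
python3 -m inch '[{"offset":[3,-3,0],"twist":[0,0,0]},{"offset":[3,-3,0],"twist":[0,0,0]},{"offset":[3,-3,0],"twist":[0,0,0]},{"offset":[3,-3,0],"twist":[0,0,0]},{"offset":[3,-3,0],"twist":[0,0,0]},{"offset":[3,-3,0],"twist":[0,0,0]},{"offset":[3,-3,0],"twist":[0,0,0]},{"offset":[0,0,0],"twist":[0,0,0]},{"offset":[0,0,0],"twist":[0,0,0]}]'
python3 -c "
from h import *
delta([-98,-95,150])"
```

```text
clock: 1.3
tool_pos: [0.2972, -0.3625, 0.4471]
tool_rot: [0.993, 0.121, -0.0, -0.0]
force: [0.9, 0.3, -0.9]
finger_gap: 0.0026
gripper_force: 0.0
clock: 2.2
tool_pos: [0.4499, -0.1089, 0.4471]
tool_rot: [0.992, 0.123, -0.001, -0.0]
force: [-0.5, -0.6, -0.9]
finger_gap: 0.0003
gripper_force: 0.0
t 2.2 tcp carrier mm [-131.3 -124.2  447.1] delta cm [ 3.4  -2.87 29.7 ] yaw x 0.68 F tool [-0.6   0.49  0.89] gap 0.0003 pad 0.0
```

```bash
python3 -m inch '[{"offset":[1.7,-1.35,4],"twist":[0,0,0.68]},{"offset":[1.7,-1.35,4],"twist":[0,0,0]},{"offset":[0,0,4.5],"twist":[0,0,0]},{"offset":[0,0,4.5],"twist":[0,0,0]},{"offset":[0,0,4.5],"twist":[0,0,0]},{"offset":[0,0,4.5],"twist":[0,0,0]},{"offset":[0,0,3.7],"twist":[0,0,0]},{"offset":[0,0,0],"twist":[0,0,0]},{"offset":[0,0,0],"twist":[0,0,0]},{"offset":[0,0,0],"twist":[0,0,0]}]'
python3 - <<'E'
from h import *
delta([-98,-97,50]); c=cam('wrist')
cv2.imwrite('pics/w1.png',bot.grab_frame('wrist')[:,:,::-1])
for P in ([-98,-58,64],[-98,-63,64],[-60,45,85],[-60,-45,85],[-35,-85,40],[-60,6,85]): print(P,proj(c,carrier(POSE,P)).round(0))
E
```

```text
clock: 3.2
tool_pos: [0.4781, -0.0767, 0.1533]
tool_rot: [0.993, 0.115, 0.002, 0.001]
force: [0.5, -0.2, 0.1]
finger_gap: 0.0002
gripper_force: 0.0
t 3.2 tcp carrier mm [-96.4 -99.5 153.3] delta cm [-0.2  -0.27 10.33] yaw x -0.22 F tool [ 0.48  0.35 -0.12] gap 0.0002 pad 0.0
[-98, -58, 64] [[246. 246.]]
[-98, -63, 64] [[255. 246.]]
[-60, 45, 85] [[ 46. 193.]]
[-60, -45, 85] [[213. 192.]]
[-35, -85, 40] [[290. 138.]]
[-60, 6, 85] [[119. 193.]]
```

View pics/w1.png

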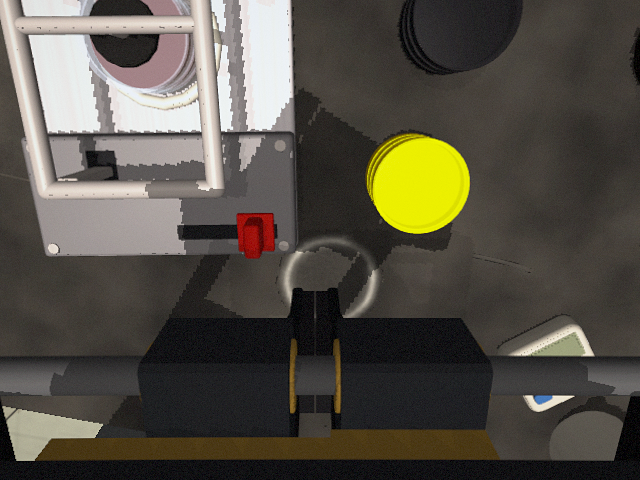

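Wrist view: the red rib top is near (252,238), about 3 mm from the prediction, and the bar is at row 188, matching to 2 mm. The closed fingertips are about 18 mm wide at (316,300). I'll go down beside the tab.

```bash
python3 -m inch '[{"offset":[-0.1,-0.2,3],"twist":[0,0,0]},{"offset":[0,0,3],"twist":[0,0,0]},{"offset":[0,0,2.5],"twist":[0,0,0]},{"offset":[0,0,1.5],"twist":[0,0,0]},{"offset":[0,-0.4,0],"twist":[0,0,0]},{"offset":[0,-0.4,0],"twist":[0,0,0]},{"offset":[0,-0.2,0],"twist":[0,0,0]},{"offset":[0,0,0],"twist":[0,0,0]},{"offset":[0,0,0],"twist":[0,0,0]},{"offset":[0,0,0],"twist":[0,0,0]}]'
python3 -c "
from h import *
delta([-98,-75,50])"
```

```text
clock: 4.25
tool_pos: [0.4731, -0.0641, 0.0511]
tool_rot: [0.993, 0.116, 0.0, 0.0]
force: [0.6, -0.8, 0.5]
finger_gap: 0.0001
gripper_force: 0.0
t 4.25 tcp carrier mm [-98.3 -86.1  51.1] delta cm [ 0.02 -1.11  0.11] yaw x -0.15 F tool [ 0.42  0.95 -0.51] gap 0.0001 pad 0.0
```

```bash
python3 -m inch '[{"offset":[0,-0.1,0],"twist":[0,0,0]},{"offset":[0,-0.1,0],"twist":[0,0,0]},{"offset":[0,-0.1,0],"twist":[0,0,0]},{"offset":[0,-0.1,0],"twist":[0,0,0]},{"offset":[0,-0.1,0],"twist":[0,0,0]},{"offset":[0,-0.1,0],"twist":[0,0,0]},{"offset":[0,-0.1,0],"twist":[0,0,0]},{"offset":[0,-0.1,0],"twist":[0,0,0]},{"offset":[0,-0.1,0],"twist":[0,0,0]},{"offset":[0,-0.1,0],"twist":[0,0,0]},{"offset":[0,-0.1,0],"twist":[0,0,0]}]' >/dev/null
python3 -c "
from h import *
delta([-98,-75,50])"
python3 -m inch '[{"offset":[0,-0.1,0],"twist":[0,0,0]},{"offset":[0,-0.1,0],"twist":[0,0,0]},{"offset":[0,-0.1,0],"twist":[0,0,0]},{"offset":[0,-0.1,0],"twist":[0,0,0]}]'  >/dev/null
python3 -c "
from h import *
delta([-98,-75,50])"
```

```text
t 5.35 tcp carrier mm [-98.6 -74.8  50.5] delta cm [0.06 0.02 0.05] yaw x -0.16 F tool [ 0.12  2.11 -0.14] gap 0.0008 pad 0.88
t 5.75 tcp carrier mm [-98.6 -71.   50.6] delta cm [0.06 0.4  0.06] yaw x -0.16 F tool [-0.19  2.67  0.39] gap 0.0007 pad 1.55
```

```bash
cat > g.py <<'E'
from h import *
import sys
s=bot.state(); T=R.from_quat(s['tool_rot']).as_matrix(); F=T.T@s['force']
e=s['tool_pos'][:2]-POSE[:2]; y=1000*(-np.sin(POSE[2])*e[0]+np.cos(POSE[2])*e[1])
print(round(s['clock'],2),'y',round(y,2),'Fy',round(F[1],2),flush=True); sys.exit(F[1]>float(sys.argv[1]))
E
a(){ python3 g.py 4.3; }
python3 -m inch '[{"offset":[0,-0.1,0],"twist":[0,0,0]},{"offset":[0,-0.05,0],"twist":[0,0,0]}]' >/dev/null && a && python3 -m inch '[{"offset":[0,-0.1,0],"twist":[0,0,0]},{"offset":[0,-0.05,0],"twist":[0,0,0]}]' >/dev/null && a && python3 -m inch '[{"offset":[0,-0.1,0],"twist":[0,0,0]}]' >/dev/null && a && python3 -m inch '[{"offset":[0,-0.1,0],"twist":[0,0,0]}]' >/dev/null && a && python3 -m inch '[{"offset":[0,-0.07,0],"twist":[0,0,0]}]' >/dev/null && a && python3 -m inch '[{"offset":[0,-0.07,0],"twist":[0,0,0]}]' >/dev/null && a && python3 -m inch '[{"offset":[0,-0.07,0],"twist":[0,0,0]}]' >/dev/null && a && python3 -m inch '[{"offset":[0,-0.07,0],"twist":[0,0,0]}]' >/dev/null && a && python3 -m inch '[{"offset":[0,-0.07,0],"twist":[0,0,0]}]' >/dev/null && a && python3 -m inch '[{"offset":[0,-0.07,0],"twist":[0,0,0]}]' >/dev/null && a && python3 -m inch '[{"offset":[0,-0.07,0],"twist":[0,0,0]}]' >/dev/null && a && python3 -m inch '[{"offset":[0,-0.07,0],"twist":[0,0,0]}]' >/dev/null && a
```

```text
5.95 y -69.34 Fy 3.04False
```

```bash
sed -i 's/sys.exit(\(.*\))$/sys.exit(int(\1))/' g.py
a(){ python3 g.py 4.3; }
python3 -m inch '[{"offset":[0,-0.1,0],"twist":[0,0,0]},{"offset":[0,-0.05,0],"twist":[0,0,0]}]' >/dev/null && a && python3 -m inch '[{"offset":[0,-0.1,0],"twist":[0,0,0]}]' >/dev/null && a && python3 -m inch '[{"offset":[0,-0.1,0],"twist":[0,0,0]}]' >/dev/null && a && python3 -m inch '[{"offset":[0,-0.07,0],"twist":[0,0,0]}]' >/dev/null && a && python3 -m inch '[{"offset":[0,-0.07,0],"twist":[0,0,0]}]' >/dev/null && a && python3 -m inch '[{"offset":[0,-0.07,0],"twist":[0,0,0]}]' >/dev/null && a && python3 -m inch '[{"offset":[0,-0.07,0],"twist":[0,0,0]}]' >/dev/null && a && python3 -m inch '[{"offset":[0,-0.07,0],"twist":[0,0,0]}]' >/dev/null && a && python3 -m inch '[{"offset":[0,-0.07,0],"twist":[0,0,0]}]' >/dev/null && a && python3 -m inch '[{"offset":[0,-0.07,0],"twist":[0,0,0]}]' >/dev/null && a && python3 -m inch '[{"offset":[0,-0.07,0],"twist":[0,0,0]}]' >/dev/null && a
```

```text
6.15 y -67.81 Fy 3.2
6.25 y -66.86 Fy 2.0
6.35 y -65.79 Fy 2.72
6.45 y -65.04 Fy 2.08
6.55 y -64.39 Fy 2.9
6.65 y -63.72 Fy 4.12
6.75 y -63.01 Fy 3.13
6.85 y -62.51 Fy 3.97
6.95 y -61.84 Fy 3.94
7.05 y -61.07 Fy 5.14
```

```bash
a(){ python3 g.py 6; }
python3 -m inch '[{"offset":[0,-0.04,0],"twist":[0,0,0]}]' >/dev/null && a && python3 -m inch '[{"offset":[0,-0.04,0],"twist":[0,0,0]}]' >/dev/null && a && python3 -m inch '[{"offset":[0,-0.04,0],"twist":[0,0,0]}]' >/dev/null && a && python3 -m inch '[{"offset":[0,-0.04,0],"twist":[0,0,0]}]' >/dev/null && a && python3 -m inch '[{"offset":[0,-0.04,0],"twist":[0,0,0]}]' >/dev/null && a && python3 -m inch '[{"offset":[0,-0.04,0],"twist":[0,0,0]}]' >/dev/null && a && python3 -m inch '[{"offset":[0,-0.04,0],"twist":[0,0,0]}]' >/dev/null && a && python3 -m inch '[{"offset":[0,-0.04,0],"twist":[0,0,0]}]' >/dev/null && a && python3 -m inch '[{"offset":[0,-0.04,0],"twist":[0,0,0]}]' >/dev/null && a && python3 -m inch '[{"offset":[0,-0.04,0],"twist":[0,0,0]}]' >/dev/null && a
```

```text
7.15 y -60.65 Fy 3.91
7.25 y -60.26 Fy 4.05
7.35 y -59.86 Fy 4.63
7.45 y -59.52 Fy 5.34
7.55 y -59.11 Fy 4.72
7.65 y -58.87 Fy 6.28
```

```bash
a(){ python3 g.py 7.5; }
python3 -m inch '[{"offset":[0,0,0],"twist":[0,0,0]}]' >/dev/null && a && python3 -m inch '[{"offset":[0,-0.03,0],"twist":[0,0,0]}]' >/dev/null && a && python3 -m inch '[{"offset":[0,-0.03,0],"twist":[0,0,0]}]' >/dev/null && a && python3 -m inch '[{"offset":[0,-0.03,0],"twist":[0,0,0]}]' >/dev/null && a && python3 -m inch '[{"offset":[0,-0.03,0],"twist":[0,0,0]}]' >/dev/null && a && python3 -m inch '[{"offset":[0,-0.03,0],"twist":[0,0,0]}]' >/dev/null && a && python3 -m inch '[{"offset":[0,-0.03,0],"twist":[0,0,0]}]' >/dev/null && a
```

```text
7.75 y -58.87 Fy 5.46
7.85 y -58.8 Fy 7.94
```

The force rose from 5.5 to 7.9 N over 0.07 mm of travel, so the tab is on its stop. I'll back off, rise, and turn for the bail.

```bash
python3 -m inch '[{"offset":[0,0.2,0],"twist":[0,0,0]},{"offset":[0,1,0],"twist":[0,0,0]},{"offset":[0,0,-3],"twist":[0,0,0]},{"offset":[0,0,-4],"twist":[0,0,0]},{"offset":[0,0,-4],"twist":[0,0,0]},{"offset":[0,0,0],"twist":[0,0,0]},{"offset":[0,0,0],"twist":[0,0,0]}]' 138 6
python3 -c "
from h import *
delta([-60,4,160]); print(bot.state()['joint_positions'].round(3))"
```

```text
clock: 8.55
tool_pos: [0.4702, -0.0487, 0.1617]
tool_rot: [0.993, 0.116, 0.002, -0.0]
force: [-0.1, 0.0, -0.4]
finger_gap: 0.0385
gripper_force: 0.0
t 8.55 tcp carrier mm [-97.6 -70.5 161.7] delta cm [ 3.74 -7.46  0.18] yaw x -0.17 F tool [-0.12 -0.07  0.44] gap 0.0385 pad 0.0
[-2.710e-01 -9.900e-02  1.979e+00  1.000e-03  1.259e+00  1.067e+00]
```

```bash
python3 -m inch '[{"offset":[1.9,-3.7,0],"twist":[0,0,0]},{"offset":[1.8,-3.7,0],"twist":[0,0,0]},{"offset":[0,0,0],"twist":[0,0,-8]},{"offset":[0,0,0],"twist":[0,0,-8]},{"offset":[0,0,0],"twist":[0,0,-8]},{"offset":[0,0,0],"twist":[0,0,-8]},{"offset":[0,0,0],"twist":[0,0,-8]},{"offset":[0,0,0],"twist":[0,0,-8]},{"offset":[0,0,0],"twist":[0,0,-8]},{"offset":[0,0,0],"twist":[0,0,-8]},{"offset":[0,0,0],"twist":[0,0,-8]},{"offset":[0,0,0],"twist":[0,0,-8]}]' >/dev/null
python3 -m inch '[{"offset":[0,0,0],"twist":[0,0,-8]},{"offset":[0,0,0],"twist":[0,0,-2]},{"offset":[0,0,0],"twist":[0,0,0]},{"offset":[0,0,0],"twist":[0,0,0]},{"offset":[0,0,0],"twist":[0,0,0]}]' >/dev/null
python3 - <<'E'
from h import *
delta([-60,4,66]); c=cam('wrist'); cv2.imwrite('pics/w2.png',bot.grab_frame('wrist')[:,:,::-1])
for P in ([-60,45,85],[-60,-45,85],[-60,-20,85]): print(P,proj(c,carrier(POSE,P)).round(0))
E
```

```text
t 10.25 tcp carrier mm [-61.8   3.8 159.7] delta cm [0.01 0.19 9.37] yaw x 89.79 F tool [0.52 0.16 0.7 ] gap 0.0402 pad 0.0
[-60, 45, 85] [[318. 181.]]
[-60, -45, 85] [[318. 325.]]
[-60, -20, 85] [[318. 288.]]
```

View pics/w2.png

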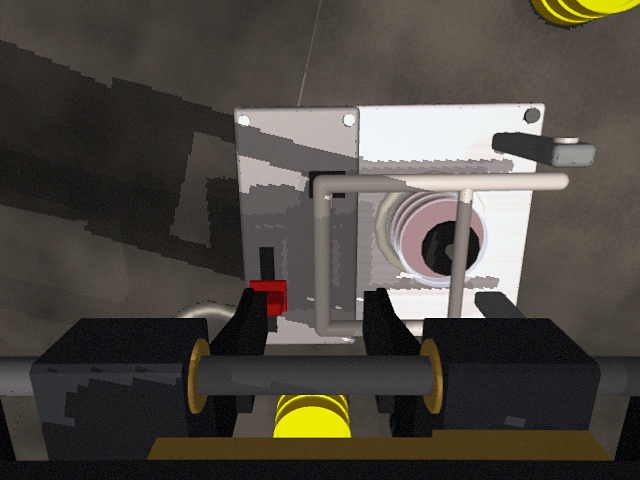

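Wrist view: the bar runs down column 322 (predicted 318, so about 2 mm farther along x), between the fingers at 258 and 377. The tab at (268,297) has been pushed and the bail is still down. I'll descend and pinch lightly.

```bash
python3 -m inch '[{"offset":[0,0.35,3],"twist":[0,0,0]},{"offset":[0,0,3],"twist":[0,0,0]},{"offset":[0,0,2],"twist":[0,0,0]},{"offset":[0,0,1.4],"twist":[0,0,0]},{"offset":[0,0,0],"twist":[0,0,0]},{"offset":[0,0,0],"twist":[0,0,0]}]' 
python3 -m inch '[{"offset":[0,0,0],"twist":[0,0,0]},{"offset":[0,0,0],"twist":[0,0,0]},{"offset":[0,0,0],"twist":[0,0,0]},{"offset":[0,0,0],"twist":[0,0,0]},{"offset":[0,0,0],"twist":[0,0,0]},{"offset":[0,0,0],"twist":[0,0,0]}]' 255 5
python3 -c "
from h import *
delta([-60,4,66])"
```

```text
clock: 10.9
tool_pos: [0.492, 0.0325, 0.067]
tool_rot: [0.621, 0.784, 0.0, 0.0]
force: [-0.1, 1.4, 0.6]
finger_gap: 0.0398
gripper_force: 0.0
clock: 11.5
tool_pos: [0.4917, 0.0325, 0.0668]
tool_rot: [0.621, 0.784, 0.0, 0.0]
force: [-0.1, 0.1, 1.8]
finger_gap: 0.01
gripper_force: 5.0
t 11.5 tcp carrier mm [-57.7   3.5  66.8] delta cm [ 0.04 -0.23  0.08] yaw x 89.84 F tool [ 0.11 -0.11 -1.75] gap 0.01 pad 5.0
```

Gripped: gap 10 mm at 5 N. I'll lift 6 mm gently, watching the force.

```bash
b(){ python3 -c "
from h import *
import sys
delta([-60,4,66]); sys.exit(int(abs(bot.state()['force'][2])>5))"; }
python3 -m inch '[{"offset":[0,0,-0.1],"twist":[0,0,0]},{"offset":[0,0,-0.1],"twist":[0,0,0]}]' >/dev/null && b && python3 -m inch '[{"offset":[0,0,-0.1],"twist":[0,0,0]}]' >/dev/null && b && python3 -m inch '[{"offset":[0,0,-0.1],"twist":[0,0,0]}]' >/dev/null && b && python3 -m inch '[{"offset":[0,0,-0.1],"twist":[0,0,0]}]' >/dev/null && b && python3 -m inch '[{"offset":[0,0,-0.1],"twist":[0,0,0]}]' >/dev/null && b && python3 -m inch '[{"offset":[0,0,-0.1],"twist":[0,0,0]}]' >/dev/null && b
```

```text
t 11.7 tcp carrier mm [-57.7   3.6  68.5] delta cm [ 0.04 -0.23  0.25] yaw x 89.84 F tool [-0.5   1.46  1.79] gap 0.0098 pad 5.0
t 11.8 tcp carrier mm [-57.7   3.6  69.6] delta cm [ 0.04 -0.23  0.36] yaw x 89.84 F tool [-0.7   1.51  1.23] gap 0.0098 pad 5.0
t 11.9 tcp carrier mm [-57.7   3.6  70.6] delta cm [ 0.04 -0.23  0.46] yaw x 89.84 F tool [-0.82  2.45  0.94] gap 0.01 pad 5.0
t 12.0 tcp carrier mm [-57.7   3.5  71.7] delta cm [ 0.04 -0.23  0.57] yaw x 89.84 F tool [0.26 1.92 1.05] gap 0.0096 pad 5.0
t 12.1 tcp carrier mm [-57.6   3.6  72.7] delta cm [ 0.04 -0.24  0.67] yaw x 89.84 F tool [0.43 2.83 1.21] gap 0.0096 pad 5.0
t 12.2 tcp carrier mm [-57.6   3.6  73.8] delta cm [ 0.04 -0.24  0.78] yaw x 89.84 F tool [-0.25  2.42  1.49] gap 0.0099 pad 5.0
```

Lifted 7 mm with only about 1.2 N, so the bolt is clear. I'll swing along the 130 mm arc.

```bash
python3 -m inch '[{"offset":[0,0.13,-1.29],"twist":[0,0,0]},{"offset":[0,0.25,-1.28],"twist":[0,0,0]},{"offset":[0,0.39,-1.24],"twist":[0,0,0]},{"offset":[0,0.5,-1.19],"twist":[0,0,0]},{"offset":[0,0.63,-1.14],"twist":[0,0,0]},{"offset":[0,0.73,-1.08],"twist":[0,0,0]},{"offset":[0,0,0],"twist":[0,0,0]},{"offset":[0,0,0],"twist":[0,0,0]}]' >/dev/null
python3 - <<'E'
from h import *
delta([70-103.5,4,66+78.7]); cv2.imwrite('pics/s2.png',cv2.resize(bot.grab_frame('side')[:,:,::-1][150:300,230:430],None,fx=4,fy=4))
E
```

```text
t 13.0 tcp carrier mm [-31.1   3.7 145.8] delta cm [ 0.03 -0.24  0.11] yaw x 89.85 F tool [-0.53  5.37  5.12] gap 0.0099 pad 5.0
```

View pics/s2.png

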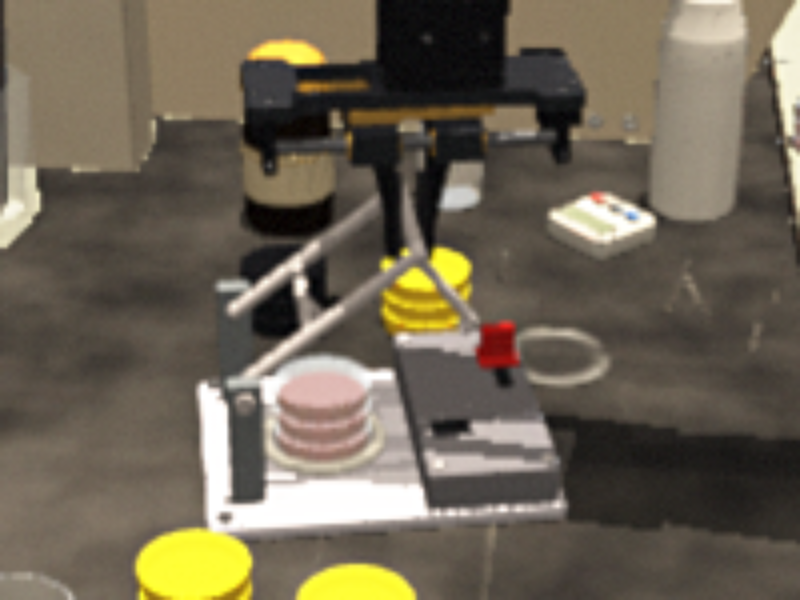

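Side view: the bail is up about 0.65 rad at (420,255), held by the fingers; the dishes at (322,410) are in the nest and the tab at (497,345) is pushed. There is about 7 N of radial pull, so I'll ease inward 1.5 mm and continue.

```bash
python3 -m inch '[{"offset":[0,0.1,0.1],"twist":[0,0,0]},{"offset":[0,0.84,-0.99],"twist":[0,0,0]},{"offset":[0,0.93,-0.91],"twist":[0,0,0]},{"offset":[0,1.02,-0.8],"twist":[0,0,0]},{"offset":[0,1.09,-0.71],"twist":[0,0,0]},{"offset":[0,1.16,-0.59],"twist":[0,0,0]},{"offset":[0,0,0],"twist":[0,0,0]},{"offset":[0,0,0],"twist":[0,0,0]}]' >/dev/null
python3 - <<'E'
from h import *
delta([70-53.1+2,4,66+118.7])
E
```

```text
t 13.85 tcp carrier mm [ 19.7   3.6 185.6] delta cm [ 0.04 -0.08  0.09] yaw x 89.86 F tool [ 1.43 -3.14 -6.75] gap 0.0095 pad 4.99
```

```bash
python3 -m inch '[{"offset":[0,0,-0.12],"twist":[0,0,0]},{"offset":[0,1.21,-0.47],"twist":[0,0,0]},{"offset":[0,1.25,-0.34],"twist":[0,0,0]},{"offset":[0,1.28,-0.22],"twist":[0,0,0]},{"offset":[0,1.3,-0.1],"twist":[0,0,0]},{"offset":[0,0,0],"twist":[0,0,0]}]' >/dev/null
python3 - <<'E'
from h import *
delta([70-2.7+2,4,66+130])
E
```

```text
t 14.45 tcp carrier mm [ 70.8   3.4 197.1] delta cm [ 0.06 -0.15  0.11] yaw x 89.85 F tool [ 2.07 -0.48 -4.08] gap 0.0099 pad 5.0
```

```bash
python3 -m inch '[{"offset":[0,1.3,-0.03],"twist":[0,0,0]},{"offset":[0,1.29,0.15],"twist":[0,0,0]},{"offset":[0,1,0.22],"twist":[0,0,0]},{"offset":[0,0,0],"twist":[0,0,0]},{"offset":[0,0,0],"twist":[0,0,0]}]' >/dev/null
python3 - <<'E'
from h import *
delta([70+30,4,66+126.6]); cv2.imwrite('pics/s3.png',cv2.resize(bot.grab_frame('side')[:,:,::-1][150:300,230:430],None,fx=4,fy=4))
E
```

```text
t 14.95 tcp carrier mm [105.6   3.3 193.5] delta cm [ 0.07 -0.56  0.09] yaw x 89.85 F tool [2.08 0.22 0.07] gap 0.0095 pad 5.0
```

View pics/s3.png

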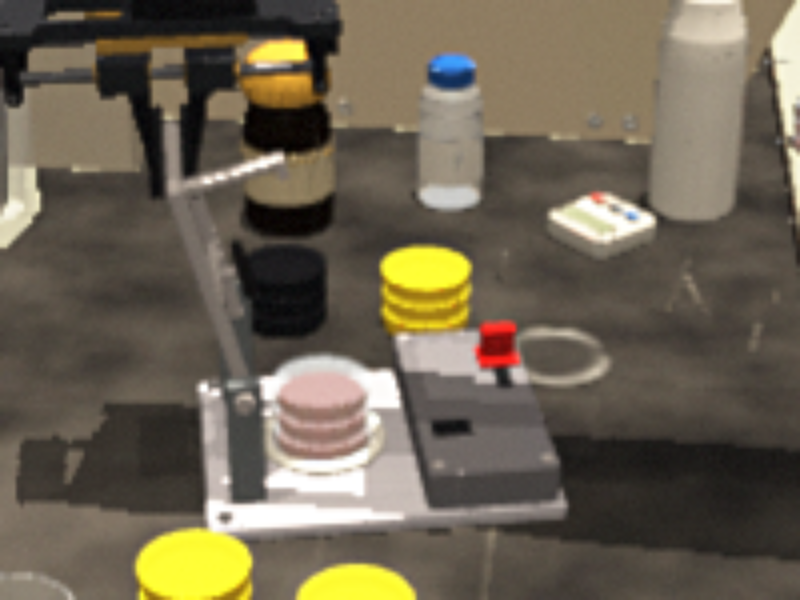

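Side view: the bail is past vertical (about 1.83 rad, held at (180,185)), dishes and tab unchanged. I'll ease back 5 mm more, release and rise.

```bash
python3 -m inch '[{"offset":[0,0.25,0.08],"twist":[0,0,0]},{"offset":[0,0.25,0.08],"twist":[0,0,0]},{"offset":[0,0,0],"twist":[0,0,0]}]'
python3 -m inch '[{"offset":[0,0,0],"twist":[0,0,0]},{"offset":[0,0,0],"twist":[0,0,0]},{"offset":[0,0,0],"twist":[0,0,0]},{"offset":[0,0,0],"twist":[0,0,0]},{"offset":[0,0,0],"twist":[0,0,0]},{"offset":[0,0,-1],"twist":[0,0,0]},{"offset":[0,0,-2],"twist":[0,0,0]},{"offset":[0,0,-3],"twist":[0,0,0]},{"offset":[0,0,-3],"twist":[0,0,0]},{"offset":[0,0,-3],"twist":[0,0,0]},{"offset":[0,0,0],"twist":[0,0,0]},{"offset":[0,0,0],"twist":[0,0,0]}]' 120
python3 - <<'E'
from h import *
delta([70+30,4,66+126.6]); cv2.imwrite('pics/s4.png',cv2.resize(bot.grab_frame('side')[:,:,::-1][150:300,230:430],None,fx=4,fy=4))
E
```

```text
clock: 15.3
tool_pos: [0.6559, 0.0715, 0.192]
tool_rot: [0.621, 0.784, -0.0, -0.0]
force: [-0.8, 2.1, -1.3]
finger_gap: 0.0099
gripper_force: 5.0
clock: 16.5
tool_pos: [0.6566, 0.0714, 0.314]
tool_rot: [0.621, 0.784, 0.001, 0.001]
force: [-1.1, 0.4, -0.5]
finger_gap: 0.0462
gripper_force: 0.0
t 16.5 tcp carrier mm [111.6   3.  314. ] delta cm [ 0.11 -1.2  12.13] yaw x 89.84 F tool [ 0.67 -0.95  0.51] gap 0.0462 pad 0.0
```

View pics/s4.png

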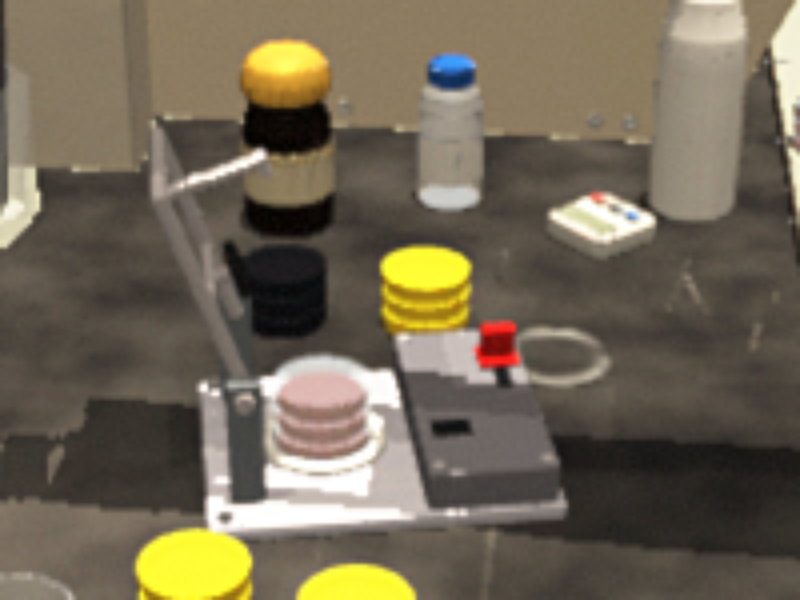

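The bail rests back with its bar at (160,190), free of the gripper. The dishes are in the nest and the tab is pushed. Handing in.

```bash
python3 -c "
from station import bot
print(bot.sign_off())"
```

```text
the job is handed in; nothing more can be done
None
```

The job is handed in at about 16.5 s: the tab is against its stop, reached at about 8 N, the bail rests fully back and the dishes are still in their nest; the hand-in returned no verdict.

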